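# Reset a sample hatch stay two holes further out

## Task

The small glazed sample hatch in the counter screen rattles on the worn slot of its stay. Lift the stay off its pin by the red knob, use it to push the hatch further open, and drop the third hole (the middle one of the three round holes) over the pin until the stay lies fully home on the pin's collar; then let go. Feel for the pin gently rather than forcing the stay down, do not swing the hatch wide open, and leave the tube racks and the jar where they stand.

Things in the scene. Friction and masses are not known exactly. Their poses are not given: they have to be found in the camera images.
- hatch: White-framed counter screen with a hatch, 660 mm wide, 320 high, fixed; origin on the counter under its middle, y along it, -x the robot's side. Its opening (y -155 to 155 mm) holds a glazed aluminium sash on an upright hinge axis at x 12, y 155 mm. A ledge, top 55 mm above the counter, runs along the robot's side from x -18 to -80 mm.
- sash (a joint): Angle of the sash (rad): 0 shut, grows as its free edge swings away from the robot; 0.36 at the start. It moves stiffly (2 to 4 N at the stay) and stays where left. With the third hole on the pin it reads 0.74 to 0.88; beyond 1.05 is too wide.
- stay: Flat dark steel stay, 24 mm wide, 5 thick, some 170 g; origin at its pivot on the sash, at its underside; x along it to its free tail. Along x from the pivot: worn slot 22 x 14 mm centred at 145 mm (on the pin at the start), round 10 mm holes at 170, 195 and 220 mm (0.8 mm chamfer), knob at 262, end at 274. It swings freely sideways; the tail lifts, and falls by its weight.
- pivot (a point): Pivot of the stay, fixed in the sash 67 mm above the counter, at the stay's underside. In the hatch frame, at sash angle t: x = 12 - 24 cos t + 200 sin t, y = 155 - 24 sin t - 200 cos t (mm).
- knob (a point): Centre of the top of the red knob on the stay's tail: an upright cylinder, 16 mm diameter, standing 30 mm above the stay's upper face (35 mm above its underside), free all round. Taken from above, the fingertips must stay just above the 24 mm wide stay. Its top is 102 mm above the counter when the stay is home, 15 mm higher when the third hole's rim rests on the pin.
- third_hole (a point): Centre of the third hole (195 mm from the pivot, the one to use) at the stay's underside.
- pin_plate: Brass plate, 58 x 34 mm, on the ledge; origin over its middle at the height of the collar's top (67 mm above the counter), x along its length. The 8 mm pin stands 11 mm above its 15 mm collar, where the stay rests when home; its top 1.8 mm tapers to 5.4 mm. It is clamped in slots, up to 5.5 mm along and 2.2 across from the middle, not measured: feel for it. Over 25 N between stay and pin bends it.
- red_rack: White foam rack 110 x 190 mm with red-capped tubes, 105 mm high in all; origin under its middle.
- yellow_rack: White foam rack 110 x 190 mm with yellow-capped tubes, 105 mm high in all; origin under its middle.
- jar: Specimen jar, 56 mm diameter, 75 mm high, yellow cap; origin under its middle.

How it is judged:
On the way, in this order (a step that is already met when the one before it is completed fails the run):
1. the stay is lifted clear of its pin (knob raised by more than 19 mm) (z of knob in the frame of pin_plate above 0.054 m), for 0.1 s.
2. the hatch has been pushed further open (sash beyond 0.69 rad) (value of joint sash above 0.69 rad), for 0.1 s.
At the end, for the whole second after the job is handed in: The third hole is over the pin (its centre within 8 mm of the middle of the pin plate, sash between 0.69 and 0.93 rad) and the stay lies level and fully home on the collar (knob top 32 to 38 mm above the pin plate's origin), all at rest and let go (horizontal distance between third_hole and pin_plate below 0.008 m and z of knob in the frame of pin_plate between 0.032 and 0.038 m and value of joint sash between 0.69 and 0.93 rad and linear speed of stay below 0.01 m/s and velocity of joint sash below 0.02 rad/s); the robot touches nothing.
It fails at once if the stay is forced on the pin with over 25 N (contact force between stay and pin_plate above 25 N).
It fails at once if the hatch is swung too wide (beyond 1.05 rad) (value of joint sash above 1.05 rad).
It fails at once if a rack or the jar is shifted by more than 15 mm (distance of any of red_rack, yellow_rack, jar from where it was at the start of the episode above 0.015 m).
It also fails if it takes over 58 s, if anything falls off the work surface, if the arm or the gripper's body presses on something with over 40 N, if the wrist force passes 120 N, or if a joint passes its speed limit or range.

## Robot

A 6-joint arm with a two-finger parallel gripper is mounted at the origin on the work surface. World frame = base frame: x ahead of the robot, y to its left, z up, the work surface at z = 0. Lengths are in m, angles in rad, forces in N, time in s.
With the tool pointing down it reaches from about 0.275 to 0.825 m from the base axis. Payload 4.9 kg.
Tool frame: the origin (TCP) lies midway between the tips of the shut fingers; the grasp point (between the pads) lies 19 mm behind it; x points along the fingers, y is the direction in which the jaws open and shut, and the axes are right-handed (so a half turn about x gives the same grasp; the last joint's range is limited). The gripper opens to 85 mm and grips with 20 to 120 N. Pads are 22 mm wide; open, the fingers measure 114 mm over their backs; the gripper's body (76 mm by 85 mm) begins 54 mm behind the grasp point. The pads swing forward as they close: fully open they stand 13 mm farther back than shut.
Start: joints at [-1.292, 0.326, -0.193, 1.052, 0, 1.437], TCP at [0.221, -0.504, 0.231] pointing down, gripper open.
Joint ranges: [-2.65, 2.65], [-0.97, 1.79], [-1.3, 1.35], [-1.93, 2.1], [-1.47, 1.37], [-3.14, 3.14]. Speed limits (rad/s): [2.57, 2.57, 3.14, 3.14, 3.14, 3.14].

## Interface

Orientations are given as a unit quaternion [w, x, y, z].
In Python, from cell import telemetry, optics, job gives the robot as it stands.
- The arm moves only by the tool step_arm, never from a script. Its arguments are lists of equal length, an entry for each row: "delta_pos": the shift along the tool's x, y, z in mm, a list of three; "angular": the turn, a rotation vector about the tool's x, y, z in degrees, a list of three; "hand": the closure, from 0 (fully open) to 1 (shut). A call has 1 to 10 rows; each row is the pose to reach, as a shift and turn from the pose measured when the call began, along the tool's axes at that moment; what a row does not reach only later rows make up. A row lasts 1/8 s, in which the tool goes at most 62.5 mm and 10.7 degrees, less where a joint would pass 70% of its speed; a pose out of reach is approached as far as the arm can. A call with a gripper value outside its range is refused whole. The fingers move at their own pace and stop on an object; "newtons" is the grip in N (left out, the last holds). Time passes only in rows, so rows that repeat a pose let the fingers close. It gives the time, the measured TCP pose, the force and the opening at its end, in the units of the state.
- telemetry.read_state(): the state, without advancing time (a new reading comes with each control period).
- optics.grab_frame(name): name is "scene" or "top"; returns the picture (384x512x3 uint8, blue, green, red); there is no depth.
- optics.camera_params(name): a dict with "vertical_fov" (degrees; the focal length in pixels is half the picture's height over the tangent of half this angle, whatever the lens; pixels are square), "cx", "cy" (the principal point, pixels), "extrinsics" (4x4, takes a point from camera to world coordinates). Camera axes: x right, y down, z forward; pixel columns grow to the right and rows downward; lengths in m; the calibration is good to about 2 mm. A picture is of the moment at which its call begins. camera_params takes no time and is no camera call.
- job.job_done(): hands the job in, once; it reports no verdict.
Trained networks look in the newest picture that a camera, given by its name, has taken for a name from the list of things; names that differ only in an ending like _2 or _b are one class to them, and where a whole thing is asked for, a point or a joint stands for the part that bears it (a point fixed in the world has none). Each returns a list of dicts, best first, with "confidence" (0 to 1); they miss things now and then, are a little off and sometimes report something else, mostly with a low value. They report only what shows in the picture. A call takes as long as a camera call.
- optics.search_frame(camera, target): "bbox" ([centre column, centre row, width, height] in pixels, round what is visible of it).
The state is a dict: "t": time; "q": joint angles; "qvel": joint speeds; "tau": joint torques, N m; "tcp_pos": TCP position; "tool_rot": TCP orientation; "contact_force": force on the tool from outside, world axes, zero at the start; "ft_torque": the same for the moment, N m; "width": opening from 0.0 (shut) to 1.0 (fully open).
Only numpy, scipy, OpenCV 4.12 (cv2) and the standard library are available. Lean on these libraries where they do the work, as an engineer would, in place of code of your own. Each camera call takes 0.05 s, during which the arm holds its last target.

## Working session

There is one attempt and no reset: what is moved stays moved. The work goes in short steps, Python scripts to look and compute and a tool call to move; the robot and the scene stay as the last step left them, time stands still between calls to the robot, and variables do not carry over. Pictures are saved under pics/ and viewed, and the job is handed in when it is done.

Besides the shell and the picture viewer there is one more tool, called after ">>>" by a JSON object that holds its "op" and its "data". step_arm: Moves the arm, as the interface text tells. Its arguments: {"type":"object","properties":{"delta_pos":{"type":"array","items":{"type":"array","items":{"type":"number"}}},"angular":{"type":"array","items":{"type":"array","items":{"type":"number"}}},"hand":{"type":"array","items":{"type":"number"}},"newtons":{"type":"number"}},"required":["delta_pos","angular","hand"]}

```bash
ls; mkdir -p pics
python3 - <<'E'
from cell import telemetry, optics, job
import cv2, numpy as np
print(telemetry.read_state())
for n in("scene","top"):
    cv2.imwrite(f"pics/{n}0.png",optics.grab_frame(n))
    p=optics.camera_params(n);print(n,p)
    for t in("hatch","stay","knob","pin_plate","red_rack","yellow_rack","jar","third_hole","pivot"):
        r=optics.search_frame(n,t);print(t,[(np.round(x["bbox"],1).tolist(),round(x["confidence"],2)) for x in r[:2]])
E
```

```text
pics
{'t': 0.0, 'q': array([-1.29219103e+00,  3.26934099e-01, -1.93602596e-01,  1.05200774e+00,
        9.10882085e-06,  1.43659644e+00]), 'qvel': array([ 3.25382992e-04, -1.16431494e-03,  2.10696392e-04,  3.02860755e-04,
        6.81007058e-04,  6.17067551e-05]), 'tau': array([-4.11746723e-04, -4.43396544e+01,  2.62444013e+01,  1.54488219e-02,
       -1.78654550e-04,  7.26910201e-06]), 'tcp_pos': array([ 0.22049747, -0.50321731,  0.23050007]), 'tool_rot': array([-0.14429786, -0.69205645, -0.1455312 ,  0.6921392 ]), 'contact_force': array([0.06392127, 0.39453141, 0.00511196]), 'ft_torque': array([-0.01749909, -0.01390752,  0.0274024 ]), 'width': 0.9968234665768703}
scene {'vertical_fov': 56.48868146459055, 'cx': 257.82731063846575, 'cy': 192.6903587202557, 'extrinsics': array([[-0.94227779,  0.31748517, -0.10637544,  0.67069805],
       [ 0.33477544,  0.89915542, -0.28185977,  0.26339051],
       [ 0.00616175, -0.30120209, -0.95354042,  1.03557906],
       [ 0.        ,  0.        ,  0.        ,  1.        ]])}
hatch [([203.7, 186.7, 140.9, 282.8], 0.56)]
stay [([227.1, 218.1, 86.5, 
[... 347 characters left out ...]
': 54.795632132622835, 'cx': 254.1553333174665, 'cy': 187.1737916256117, 'extrinsics': array([[-0.01487956, -0.9945938 ,  0.10277049,  0.47561483],
       [-0.99986912,  0.01545342,  0.00478998, -0.01143986],
       [-0.00635224, -0.10268577, -0.99469356,  1.1215277 ],
       [ 0.        ,  0.        ,  0.        ,  1.        ]])}
hatch [([273.9, 138.4, 298.3, 109.4], 0.71)]
stay [([245.2, 166.2, 72.0, 58.7], 0.75)]
knob []
pin_plate [([250.0, 163.9, 16.2, 9.3], 0.57)]
red_rack [([370.9, 225.9, 68.3, 40.1], 0.75)]
yellow_rack [([144.1, 205.9, 61.0, 70.6], 0.56)]
jar [([295.9, 202.6, 22.6, 18.2], 0.65)]
third_hole [([247.2, 165.7, 69.3, 56.6], 0.86)]
pivot [([244.7, 163.3, 64.8, 57.3], 0.76)]
```

Run:
```python
import cv2
for n,c in(("scene",(140,130,180,140)),("top",(160,100,200,150))):
    im=cv2.imread(f"pics/{n}0.png");x,y,w,h=c
    cv2.imwrite(f"pics/{n}0c.png",cv2.resize(im[y:y+h,x:x+w],None,fx=4,fy=4,interpolation=cv2.INTER_CUBIC))
```

```text
(no output)
```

View pics/scene0.png

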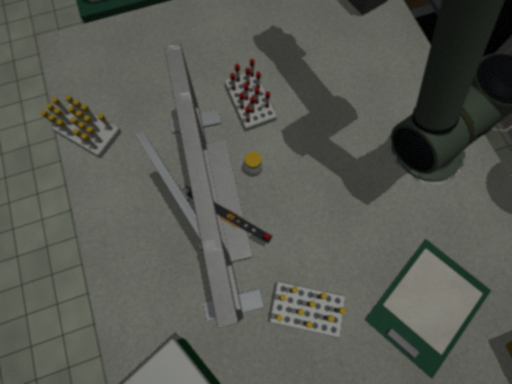

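View pics/top0.png

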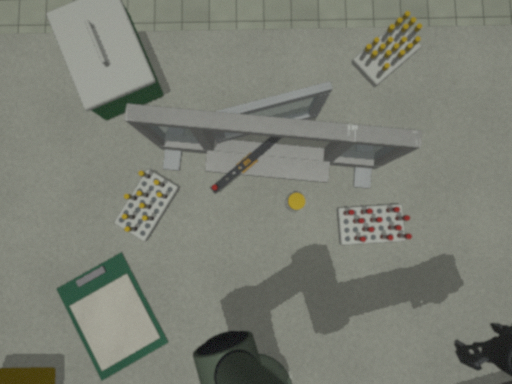

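```bash
ls pics
```

```text
scene0.png
scene0c.png
top0.png
top0c.png
```

The two overviews show the screen across the middle. The stay crosses the ledge to a red knob at about (267,237) in scene and (215,188) in top. The jar is at (296,201) in top.

View pics/scene0c.png

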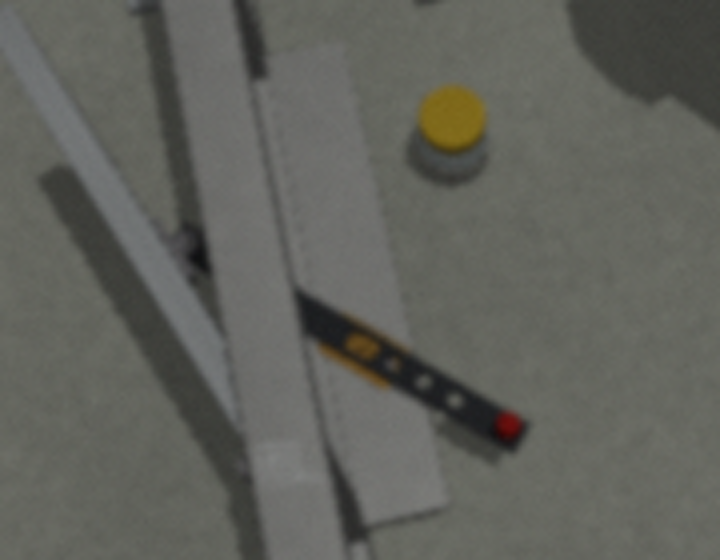

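View pics/top0c.png

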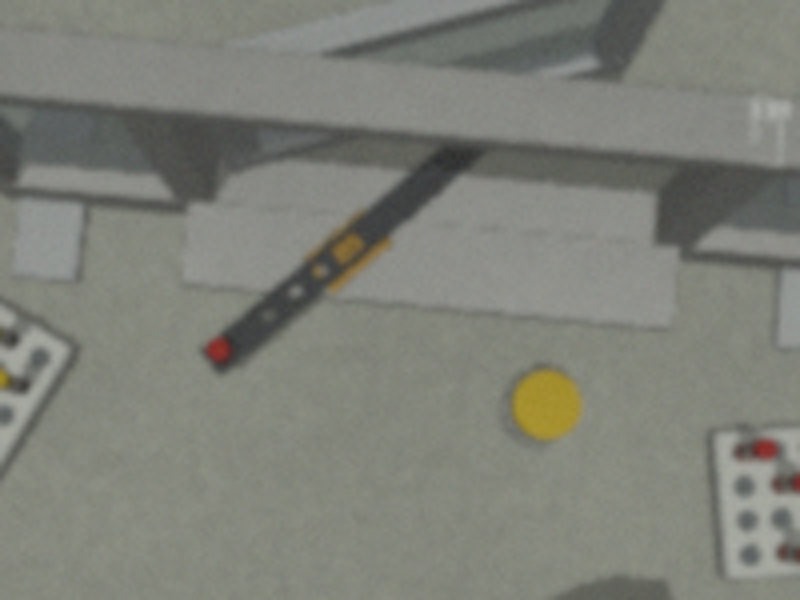

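```bash
cat > h.py <<'E'
import numpy as np, cv2
from cell import telemetry, optics, job
def cam(n):
    p=optics.camera_params(n);E=np.array(p["extrinsics"]);f=192/np.tan(np.radians(p["vertical_fov"])/2);return E,f,p["cx"],p["cy"]
def proj(n,P):
    E,f,cx,cy=cam(n);P=np.atleast_2d(P);q=(P-E[:3,3])@E[:3,:3];return np.c_[f*q[:,0]/q[:,2]+cx,f*q[:,1]/q[:,2]+cy]
def atz(n,uv,z):
    E,f,cx,cy=cam(n);d=E[:3,:3]@np.array([(uv[0]-cx)/f,(uv[1]-cy)/f,1]);return E[:3,3]+d*(z-E[2,3])/d[2]
def redblob(n,im,c,z=.102,r=25):
    x,y=map(int,c);s=im[y-r:y+r,x-r:x+r].astype(int);w=np.clip(s[...,2]-np.maximum(s[...,0],s[...,1])-30,0,None)
    yy,xx=np.mgrid[y-r:y+r,x-r:x+r];return (w*xx).sum()/w.sum(),(w*yy).sum()/w.sum()
def pivot(t): return np.array([12-24*np.cos(t)+200*np.sin(t),155-24*np.sin(t)-200*np.cos(t)])/1000
E
python3 - <<'E'
from h import *
from scipy.optimize import least_squares
c=lambda x,y,o:(x/4-.375+o[0],y/4-.375+o[1])
T=(160,100);S=(140,130)
ims={"top":cv2.imread("pics/top0.png"),"scene":cv2.imread("pics/scene0.png")}
kn={"top":redblob("top",ims["top"],(215,188),r=12),"scene":redblob("scene",ims["scene"],(267,237),r=12)}
for n in kn: print(n,kn[n],atz(n,kn[n],.100))
obs=[]
hs=[(145,346,248,362,346),(170,320,271,391,364),(195,295,291,423,381),(220,268,315,455,401)]
for s,a,b,d,e in hs:
    print(s,atz("top",c(a,b,T),.071),atz("scene",c(d,e,S),.071))
L={"fl":("top",c(183,283,T)),"fr":("top",c(672,327,T)),"fl2":("scene",c(447,505,S)),"fr2":("scene",c(345,45,S))}
for k in L: print(k,atz(*L[k],.055))
for n,uv in [("top",c(349,253,T)),("scene",c(357,352,S))]: print("plate",atz(n,uv,.058))
A={}
def res(v):
    x,y,w,b,hw=v
    R=lambda a:np.array([[np.cos(a),-np.sin(a)],[np.sin(a),np.cos(a)]])
    H=lambda p:np.array([x,y])+R(w)@np.array(p)
    P=H(pivot(.36));d=R(b)@np.array([1,0]);r=[]
    for s,a,bb,dd,e in hs:
        q=np.r_[P+d*s/1000,.071]
        wt=.3 if s==145 else 1
        r+=list(wt*(proj("top",q)[0]-c(a,bb,T)))+list(wt*(proj("scene",q)[0]-c(dd,e,S)))
    q=np.r_[P+d*.262,.099]
    for n in kn: r+=list(proj(n,q)[0]-kn[n])
    for k,(n,uv) in L.items():
        sg=1 if "l" in k[1] else -1
        r+=list(.7*(proj(n,np.r_[H([-.08,sg*hw]),.055])[0]-uv))
    return np.array(r)
s=least_squares(res,[.6,0,0,2.5,.155],loss="soft_l1");print(s.x,np.round(res(s.x),1))
x,y,w,b,hw=s.x
np.save("fit.npy",s.x)
J=s.jac;print(np.sqrt(np.diag(np.linalg.inv(J.T@J))))
E
```

```text
top (np.float64(214.19858156028369), np.float64(186.9756838905775)) [0.58343252 0.10431525 0.1       ]
scene (np.float64(266.68908382066274), np.float64(235.61988304093566)) [0.58409082 0.10686234 0.1       ]
145 [0.65826677 0.01558113 0.071     ] [0.65829112 0.01688623 0.071     ]
170 [0.64187099 0.03443213 0.071     ] [0.64342003 0.03568445 0.071     ]
195 [0.62768074 0.05249093 0.071     ] [0.62648773 0.05436681 0.071     ]
220 [0.61066709 0.07195465 0.071     ] [0.61036549 0.07488845 0.071     ]
fl [0.63716039 0.1349263  0.055     ]
fr [ 0.59937972 -0.2192618   0.055     ]
fl2 [0.63832808 0.13781295 0.055     ]
fr2 [ 0.59728171 -0.21282066  0.055     ]
plate [0.65681404 0.01378223 0.058     ]
plate [0.66278037 0.01650291 0.058     ]
[ 0.69715445 -0.04828528 -0.11094451  2.26951862  0.17739699] [-0.  -0.1 -0.1 -0.1 -0.2 -0.4  0.1 -0.3 -0.5  0.3 -0.2 -0.1 -0.4 -0.
 -0.4 -0.5 -0.3 -0.1 -0.1 -0.5 -0.5 -0.  -0.8  0.3  0.2 -0.3 -0.4 -0.5]
[0.00183227 0.00167177 0.01165714 0.01306791 0.00256339]
```

Run:
```python
from h import *
from scipy.optimize import brentq
from scipy.spatial.transform import Rotation as R
x,y,w,b,hw=np.load("fit.npy")
C=lambda a:np.array([[np.cos(a),-np.sin(a)],[np.sin(a),np.cos(a)]])
H=lambda p:np.array([x,y])+C(w)@p
Hi=lambda p:C(w).T@(np.asarray(p)-[x,y])
# brass seg
for n,cc in(("top",(246,162)),("scene",(229,216))):
    im=cv2.imread(f"pics/{n}0.png").astype(int);m=((im[...,2]-im[...,0])>35)&(im[...,1]-im[...,0]>12)
    m=m.astype(np.uint8);M=np.zeros_like(m);X,Y=cc;M[Y-16:Y+16,X-18:X+18]=m[Y-16:Y+16,X-18:X+18]
    p=cv2.findNonZero(M);r=cv2.minAreaRect(p);bx=cv2.boxPoints(r)
    Wp=np.array([atz(n,q,.060)[:2] for q in bx]);
    print(n,len(p),"centre",Wp.mean(0),"edges mm",np.diff(Wp,axis=0)*1000,Hi(Wp.mean(0)))
pin=H(pivot(.36))+.145*np.array([np.cos(b),np.sin(b)])
print("slot centre",pin,Hi(pin))
ph=Hi(pin)
for dx in(-.01,0,.01):
  t=brentq(lambda t:np.linalg.norm(pivot(t)-(ph+[dx,0]))-.195,.4,1.1)
  d=(ph+[dx,0]-pivot(t))/.195;k=pivot(t)+.262*d
  print(dx,"t",t,"knob hatch",k,"world",H(k),"yaw",np.degrees(np.arctan2(d[1],d[0])+w))
print("start yaw",np.degrees(b), "knob",H(pivot(.36))+.262*np.array([np.cos(b),np.sin(b)]))
s=telemetry.read_state();q=s["tool_rot"];print(R.from_quat([*q[1:],q[0]]).as_matrix().round(3),s["tcp_pos"])
for n,uv,z in(("top",(296,201),.075),("top",(149,205),.03),("scene",(307,308),.03),("scene",(252.5,160),.075)): print(n,atz(n,uv,z))
```

```text
top 91 centre [0.65714545 0.01438237] edges mm [[ 36.09453005 -42.77691716]
 [-24.34636604 -19.94839061]
 [-35.92883292  42.73890289]] [-0.0467014   0.05785269]
scene 70 centre [0.66059268 0.01964126] edges mm [[-18.55702381 -16.44891385]
 [-33.05345523  40.60750542]
 [ 18.62710757  16.05586227]] [-0.04385762  0.06346092]
slot centre [0.65901028 0.01570969] [-0.044995    0.05937831]
-0.01 t 0.7278600776382061 knob hatch [-0.11757345  0.08331443] world [0.58952818 0.04753432] yaw 152.71160445744815
0 t 0.8130247387622552 knob hatch [-0.10882489  0.07974359] world [0.5978276  0.04301682] yaw 155.94777895554788
0.01 t 0.9035798839299456 knob hatch [-0.10002045  0.07552421] world [0.60611075 0.03784858] yaw 159.698747963669
start yaw 130.0338384892837 knob [0.58375121 0.10529245]
[[ 0.     0.401 -0.916]
 [ 0.    -0.916 -0.401]
 [-1.    -0.    -0.   ]] [ 0.22067543 -0.50380205  0.23129356]
top [ 0.54260953 -0.1241082   0.075     ]
top [0.54030012 0.30509355 0.03      ]
scene [0.54274785 0.31538616 0.03      ]
scene [ 0.54480819 -0.11944737  0.075     ]
```

>>> {"op": "step_arm", "data": {"delta_pos": [[4, -34, -48], [8, -69, -96], [12, -103, -144], [16, -137, -192], [20, -172, -240], [24, -206, -288], [28, -240, -337], [32, -275, -385], [36, -309, -433], [40, -343, -481]], "angular": [[-9, 0, 0], [-18, 0, 0], [-27, 0, 0], [-36, 0, 0], [-45, 0, 0], [-54, 0, 0], [-63, 0, 0], [-72, 0, 0], [-81, 0, 0], [-90, 0, 0]], "hand": [0, 0, 0, 0, 0, 0, 0, 0, 0, 0], "newtons": 40}}

```text
t: 2.25
tcp_pos: [0.5246, 0.0051, 0.1914]
tool_rot: [0.593, 0.385, 0.593, -0.385]
contact_force: [1.0, -0.7, 0.3]
width: 0.999
```

```bash
cat >> h.py <<'E'
from scipy.spatial.transform import Rotation as R
def st():
    s=telemetry.read_state();q=s["tool_rot"];M=R.from_quat([*q[1:],q[0]]).as_matrix();return s,M
def go(P,jaw):
    s,M=st();d=M.T@(np.array(P)-s["tcp_pos"])*1000
    j=np.radians(jaw);T=np.c_[[0,0,-1],[np.cos(j),np.sin(j),0],np.cross([0,0,-1],[np.cos(j),np.sin(j),0])]
    rv=np.degrees(R.from_matrix(M.T@T).as_rotvec())
    print("t",round(s["t"],2),"tcp",s["tcp_pos"].round(4),"F",s["contact_force"].round(2),"w",round(s["width"],3),"| delta",d.round(1),"rot",rv.round(1),"jaw",np.degrees(np.arctan2(M[1,1],M[0,1])).round(1))
E
python3 -c "
from h import *
go([.5838,.1053,.16],40)"
```

```text
t 2.25 tcp [0.5246 0.0051 0.1914] F [ 1.04 -0.73  0.3 ] w 0.999 | delta [ 31.4  94.7 -67.5] rot [-16.   0.  -0.] jaw 24.0
```

>>> {"op": "step_arm", "data": {"delta_pos": [[16, 47, -34], [31, 95, -67], [31, 95, -67], [31, 95, -67], [31, 95, -67]], "angular": [[-8, 0, 0], [-16, 0, 0], [-16, 0, 0], [-16, 0, 0], [-16, 0, 0]], "hand": [0.3, 0.4, 0.4, 0.4, 0.4]}}

```text
t: 2.88
tcp_pos: [0.584, 0.1037, 0.161]
tool_rot: [0.641, 0.3, 0.64, -0.3]
contact_force: [1.0, -0.2, -1.0]
width: 0.601
```

```bash
python3 -c "
from h import *
go([.5838,.1053,.079],40)
for n,c in (('scene',(180,150)),('top',(140,110))):
    im=optics.grab_frame(n);x,y=c;cv2.imwrite(f'pics/{n}1.png',cv2.resize(im[y:y+140,x:x+180],None,fx=4,fy=4,interpolation=cv2.INTER_CUBIC))
"
```

```text
t 2.88 tcp [0.584  0.1037 0.161 ] F [ 1.01 -0.23 -0.95] w 0.601 | delta [82.   0.8 -1.4] rot [-0.2  0.1 -0. ] jaw 39.8
```

View pics/scene1.png

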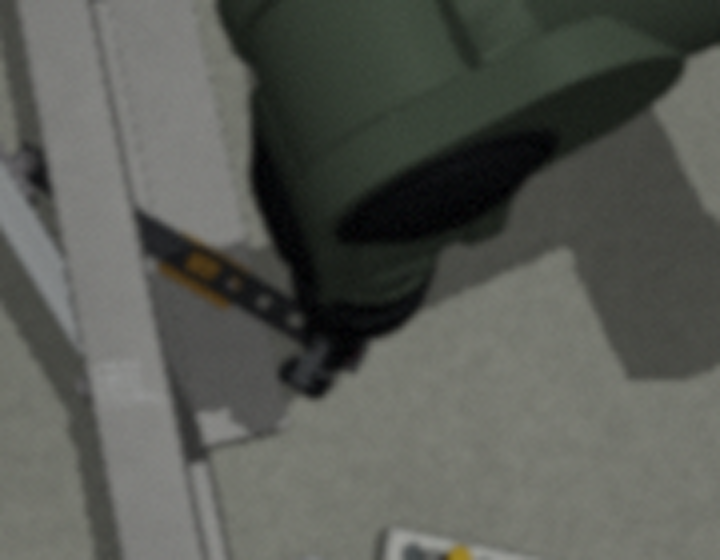

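View pics/top1.png

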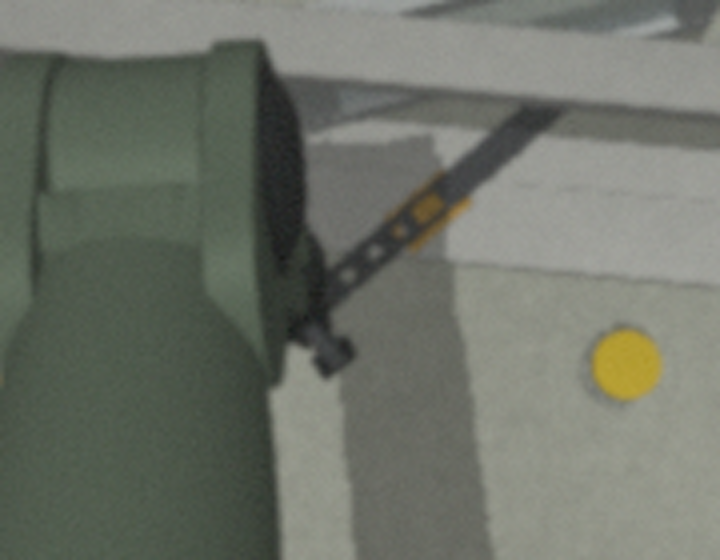

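>>> {"op": "step_arm", "data": {"delta_pos": [[30, 1, -1], [60, 1, -1], [72, 1, -1], [80, 1, -1], [80, 1, -1], [80, 1, -1]], "angular": [[0, 0, 0], [0, 0, 0], [0, 0, 0], [0, 0, 0], [0, 0, 0], [0, 0, 0]], "hand": [0.4, 0.4, 0.4, 0.4, 0.4, 0.4]}}

```text
t: 3.72
tcp_pos: [0.5853, 0.1051, 0.0821]
tool_rot: [0.642, 0.3, 0.639, -0.299]
contact_force: [0.2, -0.6, -0.5]
width: 0.599
```

>>> {"op": "step_arm", "data": {"delta_pos": [[0, 0, 0], [0, 0, 0], [0, 0, 0], [0, 0, 0], [0, 0, 0], [0, 0, 0]], "angular": [[0, 0, 0], [0, 0, 0], [0, 0, 0], [0, 0, 0], [0, 0, 0], [0, 0, 0]], "hand": [0.6, 0.8, 1, 1, 1, 1], "newtons": 40}}

```text
t: 4.47
tcp_pos: [0.5852, 0.1049, 0.082]
tool_rot: [0.642, 0.3, 0.639, -0.3]
contact_force: [1.1, -0.5, -0.6]
width: 0.167
```

```bash
python3 -c "
from h import *
go([.5838,.1053,.079],40)
for n,c in (('scene',(180,150)),('top',(140,110))):
    im=optics.grab_frame(n);x,y=c;cv2.imwrite(f'pics/{n}2.png',cv2.resize(im[y:y+140,x:x+180],None,fx=4,fy=4,interpolation=cv2.INTER_CUBIC))
"
```

```text
t 4.47 tcp [0.5852 0.1049 0.082 ] F [ 1.07 -0.46 -0.62] w 0.167 | delta [ 3.  -0.9 -1.2] rot [-0.2  0.1 -0.1] jaw 39.8
```

View pics/scene2.png

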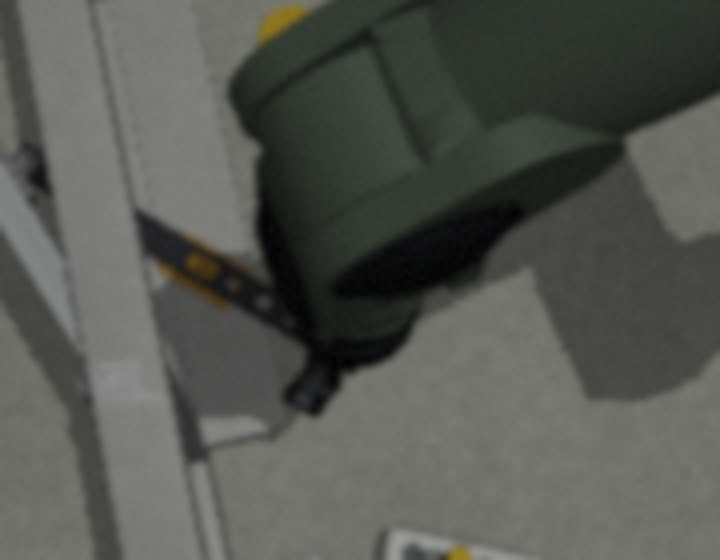

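>>> {"op": "step_arm", "data": {"delta_pos": [[0, 0, 0], [3, -1, 0], [6, -1, 0], [6, -1, 0], [6, -1, 0], [6, -1, 0], [6, -1, 0]], "angular": [[0, 0, 0], [0, 0, 0], [0, 0, 0], [0, 0, 0], [0, 0, 0], [0, 0, 0], [0, 0, 0]], "hand": [0.6, 0.6, 0.6, 0.8, 1, 1, 1], "newtons": 40}}

```text
t: 5.45
tcp_pos: [0.5846, 0.1046, 0.0761]
tool_rot: [0.642, 0.3, 0.639, -0.299]
contact_force: [-0.4, 2.0, 1.3]
width: 0.171
```

```bash
python3 -c "
from h import *
go([.5838,.1053,.079],40)"
```

```text
t 5.45 tcp [0.5846 0.1046 0.0761] F [-0.43  1.98  1.27] w 0.171 | delta [-2.9 -0.1 -1. ] rot [-0.2  0.1 -0.1] jaw 39.8
```

```bash
cat >> h.py <<'E'
fx,fy,fw,fb,fhw=np.load("fit.npy")
def C(a): return np.array([[np.cos(a),-np.sin(a)],[np.sin(a),np.cos(a)]])
def Hh(p): return np.array([fx,fy])+C(fw)@np.asarray(p)
def Hinv(p): return C(fw).T@(np.asarray(p)-[fx,fy])
LT,HT=.261,.009   # tcp on the stay
def pose(t,yaw,phi):
    P=Hh(pivot(t));d=np.array([np.cos(yaw),np.sin(yaw)]);l=LT*np.cos(phi)-HT*np.sin(phi)
    p=np.r_[P+d*l,.067+LT*np.sin(phi)+HT*np.cos(phi)]
    x=np.r_[d*np.sin(phi),-np.cos(phi)];y=np.array([np.sin(yaw),-np.cos(yaw),0]);return p,np.c_[x,y,np.cross(x,y)]
def rel(p,T):
    s,M=st();d=M.T@(p-s["tcp_pos"])*1000;return d.round(1).tolist(),np.degrees(R.from_matrix(M.T@T).as_rotvec()).round(1).tolist()
def final(pin,phi):
    "t,yaw so that third hole (tilted) lies over pin (world xy)"
    from scipy.optimize import brentq
    r=.195*np.cos(phi)
    t=brentq(lambda t:np.linalg.norm(Hh(pivot(t))-pin)-r,.5,1.05);v=pin-Hh(pivot(t));return t,np.arctan2(v[1],v[0])
def status():
    s,M=st();tilt=np.degrees(np.arcsin(np.hypot(*M[:2,0])));print("t",round(s["t"],2),"tcp",s["tcp_pos"].round(4),"F",s["contact_force"].round(1),"M",s["ft_torque"].round(2),"w",round(s["width"],3),"jaw",np.degrees(np.arctan2(M[1,1],M[0,1])).round(1),"tilt",tilt.round(1))
E
python3 - <<'E'
from h import *
status()
for f in(2,4,6): print(f,rel(*pose(.36,fb,np.radians(f))))
E
```

```text
t 5.45 tcp [0.5846 0.1046 0.0761] F [-0.4  2.   1.3] M [ 0.37  0.01 -0.03] w 0.171 jaw 39.8 tilt 0.2
2 ([-9.0, -0.1, 0.4], [-0.2, 2.1, -0.1])
4 ([-18.0, -0.1, 1.2], [-0.2, 4.1, -0.2])
6 ([-27.1, -0.1, 2.4], [-0.2, 6.1, -0.2])
```

>>> {"op": "step_arm", "data": {"delta_pos": [[-5, 0, 0], [-9, 0, 0], [-14, 0, 1], [-18, 0, 1], [-23, 0, 2], [-28, 0, 2.5], [-28, 0, 2.5], [-28, 0, 2.5]], "angular": [[0, 1, 0], [0, 2, 0], [0, 3, 0], [0, 4, 0], [0, 5, 0], [0, 6, 0], [0, 6, 0], [0, 6, 0]], "hand": [1, 1, 1, 1, 1, 1, 1, 1]}}

```text
t: 6.45
tcp_pos: [0.5861, 0.1026, 0.104]
tool_rot: [0.607, 0.315, 0.672, -0.283]
contact_force: [0.3, -0.0, -1.9]
width: 0.168
```

Run:
```python
from h import *
status()
for n,c in (('scene',(180,150)),('top',(140,110))):
    im=optics.grab_frame(n);x,y=c;cv2.imwrite(f'pics/{n}3.png',cv2.resize(im[y:y+140,x:x+180],None,fx=4,fy=4,interpolation=cv2.INTER_CUBIC))
pin=np.array([.6585,.016]);phi=np.radians(6.2)
t1,y1=final(pin,phi);print(t1,np.degrees(y1))
for k in range(1,9):
    a=k/8;p=pose(.36+a*(t1-.36),fb+a*(y1-fb),phi);print(round(.36+a*(t1-.36),3),p[0].round(4),*rel(*p))
```

```text
t 6.45 tcp [0.5861 0.1026 0.104 ] F [ 0.3 -0.  -1.9] M [-0.06 -0.06  0.01] w 0.168 jaw 39.9 tilt 5.9
0.7971342067666115 155.13763555331187
0.415 [0.5863 0.0949 0.1041] [-0.8, -4.8, 6.0] [-3.3, 0.4, -0.5]
0.469 [0.587  0.0873 0.1041] [-1.4, -9.1, 12.2] [-6.4, 0.4, -0.8]
0.524 [0.5881 0.0797 0.1041] [-2.1, -13.2, 18.8] [-9.5, 0.4, -1.1]
0.579 [0.5897 0.0721 0.1041] [-2.8, -16.8, 25.5] [-12.6, 0.4, -1.5]
0.633 [0.5916 0.0647 0.1041] [-3.5, -20.1, 32.4] [-15.8, 0.4, -1.8]
0.688 [0.594  0.0574 0.1041] [-4.2, -23.0, 39.5] [-18.9, 0.4, -2.1]
0.742 [0.5967 0.0502 0.1041] [-5.0, -25.4, 46.8] [-22.0, 0.4, -2.5]
0.797 [0.5998 0.0432 0.1041] [-5.7, -27.5, 54.1] [-25.1, 0.4, -2.8]
```

View pics/scene3.png

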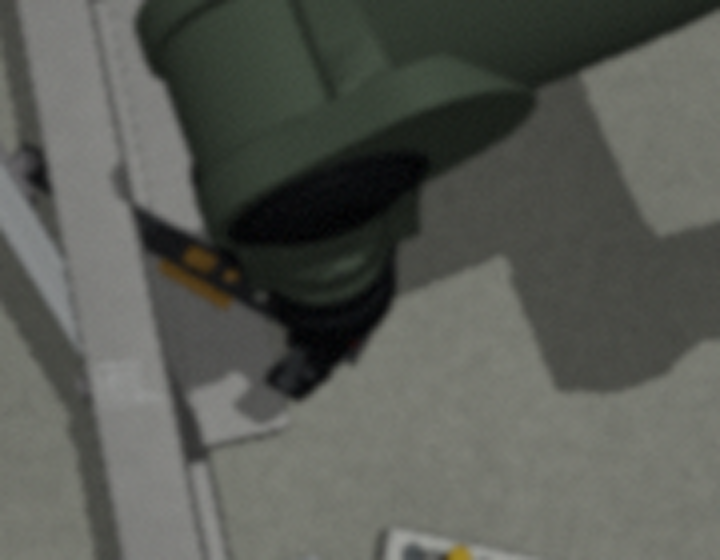

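View pics/top3.png

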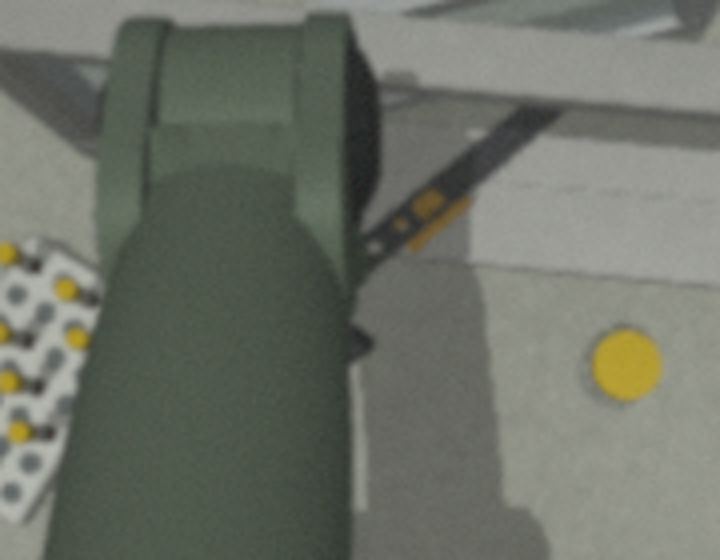

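Run:
```python
from h import *
for z in(.2,.25,.3,.35,.4):
    p=atz('top',(192,114),z);q=atz('scene',(215,150+20),z);print(z,p.round(3),Hinv(p[:2]).round(3),)
for z in (.2,.3,.32):
    print(z,proj('top',np.r_[Hh([-.018,.06]),z]),proj('scene',np.r_[Hh([-.018,.06]),z]))
s=telemetry.read_state();print(s["q"].round(2))
```

```text
0.2 [0.761 0.149 0.2  ] [0.042 0.203]
0.25 [0.746 0.14  0.25 ] [0.027 0.193]
0.3 [0.73  0.132 0.3  ] [0.013 0.182]
0.35 [0.715 0.123 0.35 ] [-0.001  0.172]
0.4 [0.699 0.114 0.4  ] [-0.016  0.162]
0.2 [[245.45038297 142.11242882]] [[215.21940494 205.7676026 ]]
0.3 [[244.13772397 132.23505617]] [[210.23072996 193.41028916]]
0.32 [[243.83693033 129.97167254]] [[209.08101624 190.56236402]]
[ 0.01  0.56 -0.18  0.9   0.08  0.88]
```

Run:
```python
from h import *
from scipy.optimize import least_squares
def tri(a,b):
    r=least_squares(lambda P:np.r_[proj('top',P)[0]-a,proj('scene',P)[0]-b],[.6,.1,.3]);print(r.x.round(3),'cost',r.cost.round(2),Hinv(r.x[:2]).round(3))
c=lambda x,y:(140+x/4,110+y/4); s=lambda x,y:(180+x/4,150+y/4)
tri(c(362,130),s(330,200))
tri(c(362,40),s(232,235))
tri(c(350,18),s(215,215))
```

```text
[0.618 0.061 0.357] cost 296.0 [-0.09  0.1 ]
[0.669 0.06  0.35 ] cost 278.72 [-0.04   0.105]
[0.672 0.061 0.39 ] cost 245.75 [-0.037  0.106]
```

Run:
```python
from h import *
for z in (.3,.36,.42,.5): print(z,atz('top',(230,142),z).round(3),atz('scene',(262,200),z).round(3))
```

```text
0.3 [0.664 0.046 0.3  ] [0.586 0.064 0.3  ]
0.36 [0.65  0.041 0.36 ] [0.593 0.081 0.36 ]
0.42 [0.636 0.037 0.42 ] [0.6   0.097 0.42 ]
0.5 [0.618 0.032 0.5  ] [0.609 0.119 0.5  ]
```

>>> {"op": "step_arm", "data": {"delta_pos": [[-1, -5, 6], [-1.5, -9, 12], [-2, -13, 19], [-3, -17, 25.5], [-3.5, -20, 32.5], [-4.2, -23, 39.5], [-5, -25.5, 47], [-5.7, -27.5, 54], [-5.7, -27.5, 54], [-5.7, -27.5, 54]], "angular": [[-3, 0, 0], [-6, 0, -0.5], [-9, 0, -1], [-12.5, 0, -1.5], [-16, 0, -1.8], [-19, 0, -2], [-22, 0, -2.5], [-25, 0, -3], [-25, 0, -3], [-25, 0, -3]], "hand": [1, 1, 1, 1, 1, 1, 1, 1, 1, 1]}}

```text
t: 7.8
tcp_pos: [0.5998, 0.0434, 0.104]
tool_rot: [0.654, 0.159, 0.725, -0.147]
contact_force: [0.5, -0.2, -1.4]
width: 0.166
```

Run:
```python
from h import *
status()
for n,c in (('scene',(140,130)),('top',(180,70))):
    im=optics.grab_frame(n);x,y=c;cv2.imwrite(f'pics/{n}4.png',cv2.resize(im[y:y+140,x:x+180],None,fx=4,fy=4,interpolation=cv2.INTER_CUBIC))
```

```text
t 7.8 tcp [0.5998 0.0434 0.104 ] F [ 0.5 -0.2 -1.4] M [ 0.   -0.06 -0.05] w 0.166 jaw 65.0 tilt 5.9
```

View pics/scene4.png

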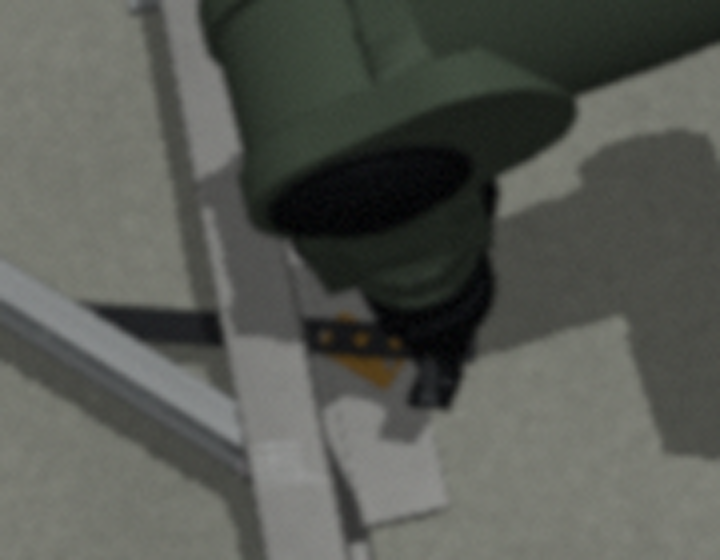

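View pics/top4.png

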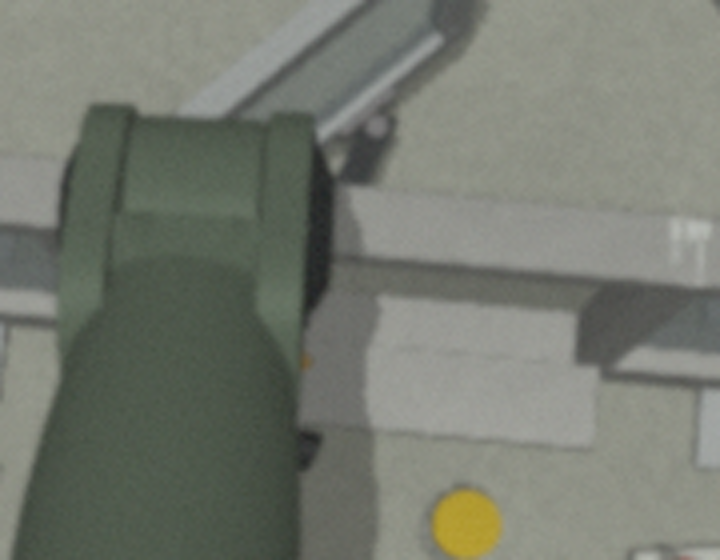

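Run:
```python
from h import *
pin=np.array([.6585,.016])
P=Hh(pivot(.797));v=pin-P;v/=np.linalg.norm(v)
for s in(170,195,220): print(s,proj('scene',np.r_[P+v*s/1000*np.cos(.104),.072+s/1000*np.sin(.104)]))
print("img",[(140+a/4-.4,130+b/4-.4) for a,b in((327,337),(362,340),(395,343))])
for f in(4.5,3.6,3.0,2.4): 
    t,y=final(pin,np.radians(f));p=pose(t,y,np.radians(f));print(f,round(t,3),p[0].round(4),*rel(*p))
```

```text
170 [[220.45001629 213.38510969]]
195 [[229.45693621 213.98663563]]
220 [[238.52012863 214.59191972]]
img [(221.35, 213.85), (230.1, 214.6), (238.35, 215.35)]
4.5 0.802 [0.5993 0.0431 0.0965] [7.7, -0.5, 0.4] [-0.4, -1.4, 0.3]
3.6 0.804 [0.5991 0.0431 0.0924] [11.8, -0.6, 0.6] [-0.5, -2.3, 0.3]
3.0 0.805 [0.5989 0.0431 0.0896] [14.5, -0.6, 0.8] [-0.5, -2.9, 0.3]
2.4 0.806 [0.5988 0.0431 0.0869] [17.2, -0.6, 0.9] [-0.6, -3.5, 0.3]
```

>>> {"op": "step_arm", "data": {"delta_pos": [[5, 0, 0], [9, -0.5, 0.5], [11.5, -0.6, 0.6], [12, -0.6, 0.6], [12, -0.6, 0.6]], "angular": [[0, -1, 0], [0, -1.8, 0], [-0.3, -2.3, 0.3], [-0.3, -2.3, 0.3], [-0.3, -2.3, 0.3]], "hand": [1, 1, 1, 1, 1], "newtons": 40}}

```text
t: 8.52
tcp_pos: [0.5984, 0.0432, 0.0921]
tool_rot: [0.669, 0.156, 0.712, -0.146]
contact_force: [-2.7, 1.6, -0.4]
width: 0.172
```

>>> {"op": "step_arm", "data": {"delta_pos": [[0.5, 0, 0], [1, 0, 0], [1, 0, 0]], "angular": [[0, -0.1, 0], [0, -0.2, 0], [0, -0.2, 0]], "hand": [1, 1, 1]}}

```text
t: 8.9
tcp_pos: [0.5983, 0.0433, 0.091]
tool_rot: [0.67, 0.156, 0.711, -0.147]
contact_force: [-2.5, 0.6, -0.8]
width: 0.169
```

>>> {"op": "step_arm", "data": {"delta_pos": [[0.5, 0, 0], [1, 0, 0], [1, 0, 0]], "angular": [[0, -0.1, 0], [0, -0.2, 0], [0, -0.2, 0]], "hand": [1, 1, 1]}}

```text
t: 9.28
tcp_pos: [0.5983, 0.0434, 0.09]
tool_rot: [0.671, 0.156, 0.71, -0.147]
contact_force: [-2.2, 1.0, -0.7]
width: 0.168
```

Run:
```python
from h import *
status()
```

```text
t 9.28 tcp [0.5983 0.0434 0.09  ] F [-2.2  1.  -0.7] M [ 0.18  0.42 -0.03] w 0.168 jaw 65.3 tilt 3.2
```

>>> {"op": "step_arm", "data": {"delta_pos": [[0.5, 0, 0], [1, 0, 0], [1, 0, 0]], "angular": [[0, -0.1, 0], [0, -0.2, 0], [0, -0.2, 0]], "hand": [1, 1, 1]}}

```text
t: 9.65
tcp_pos: [0.5982, 0.0434, 0.089]
tool_rot: [0.672, 0.155, 0.709, -0.147]
contact_force: [-2.3, 1.1, -0.7]
width: 0.17
```

>>> {"op": "step_arm", "data": {"delta_pos": [[0.5, 0, 0], [1, 0, 0], [1, 0, 0]], "angular": [[0, -0.1, 0], [0, -0.2, 0], [0, -0.2, 0]], "hand": [1, 1, 1]}}

```text
t: 10.02
tcp_pos: [0.5981, 0.0434, 0.088]
tool_rot: [0.674, 0.155, 0.707, -0.147]
contact_force: [-2.5, 1.6, -0.1]
width: 0.172
```

Run:
```python
from h import *
status()
```

```text
t 10.03 tcp [0.5981 0.0434 0.088 ] F [-2.5  1.6 -0.1] M [0.21 0.38 0.05] w 0.172 jaw 65.3 tilt 2.8
```

>>> {"op": "step_arm", "data": {"delta_pos": [[0.5, 0, 0], [1, 0, 0], [1, 0, 0]], "angular": [[0, -0.1, 0], [0, -0.2, 0], [0, -0.2, 0]], "hand": [1, 1, 1]}}

```text
t: 10.4
tcp_pos: [0.5981, 0.0435, 0.087]
tool_rot: [0.675, 0.155, 0.706, -0.148]
contact_force: [-2.4, 0.9, -1.3]
width: 0.17
```

>>> {"op": "step_arm", "data": {"delta_pos": [[0.5, 0, 0], [1, 0, 0], [1, 0, 0]], "angular": [[0, -0.1, 0], [0, -0.2, 0], [0, -0.2, 0]], "hand": [1, 1, 1]}}

```text
t: 10.78
tcp_pos: [0.5981, 0.0435, 0.0859]
tool_rot: [0.676, 0.155, 0.705, -0.148]
contact_force: [-2.9, 1.0, -0.6]
width: 0.17
```

Run:
```python
from h import *
status()
im=optics.grab_frame('scene');x,y=(160,170);cv2.imwrite(f'pics/scene5.png',cv2.resize(im[y:y+80,x:x+100],None,fx=8,fy=8,interpolation=cv2.INTER_CUBIC)[:600])
```

```text
t 10.78 tcp [0.5981 0.0435 0.0859] F [-2.9  1.  -0.6] M [ 0.25  0.41 -0.03] w 0.17 jaw 65.3 tilt 2.4
```

View pics/scene5.png

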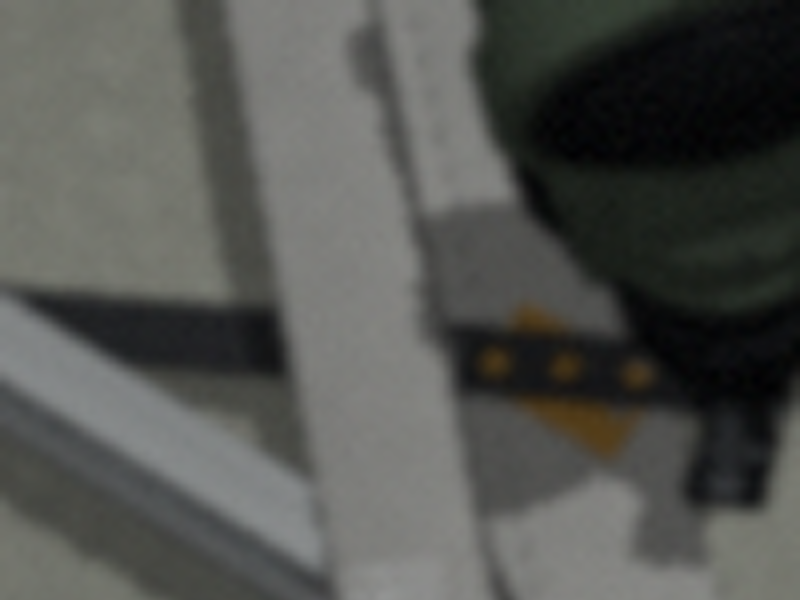

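>>> {"op": "step_arm", "data": {"delta_pos": [[0.5, 0, 0], [1, 0, 0], [1.5, 0, 0], [2, 0, 0], [2, 0, 0]], "angular": [[0, -0.1, 0], [0, -0.2, 0], [0, -0.3, 0], [0, -0.4, 0], [0, -0.4, 0]], "hand": [1, 1, 1, 1, 1]}}

```text
t: 11.45
tcp_pos: [0.598, 0.0435, 0.0839]
tool_rot: [0.679, 0.154, 0.703, -0.148]
contact_force: [-2.8, 1.6, -0.1]
width: 0.17
```

>>> {"op": "step_arm", "data": {"delta_pos": [[0.5, 0, 0], [1, 0, 0], [1.5, 0, 0], [2, 0, 0], [2, 0, 0]], "angular": [[0, -0.1, 0], [0, -0.2, 0], [0, -0.3, 0], [0, -0.4, 0], [0, -0.4, 0]], "hand": [1, 1, 1, 1, 1]}}

```text
t: 12.08
tcp_pos: [0.5979, 0.0436, 0.0819]
tool_rot: [0.681, 0.153, 0.7, -0.149]
contact_force: [-2.4, 1.0, 0.2]
width: 0.177
```

Run:
```python
from h import *
status()
```

```text
t 12.07 tcp [0.5979 0.0436 0.0819] F [-2.4  1.   0.2] M [0.26 0.38 0.01] w 0.177 jaw 65.3 tilt 1.6
```

>>> {"op": "step_arm", "data": {"delta_pos": [[0.5, 0, 0], [1, 0, 0], [1.5, 0, 0], [2, 0, 0], [2, 0, 0]], "angular": [[0, -0.1, 0], [0, -0.2, 0], [0, -0.3, 0], [0, -0.4, 0], [0, -0.4, 0]], "hand": [1, 1, 1, 1, 1]}}

```text
t: 12.7
tcp_pos: [0.5978, 0.0436, 0.0799]
tool_rot: [0.683, 0.153, 0.698, -0.15]
contact_force: [-2.9, 1.0, -1.3]
width: 0.168
```

>>> {"op": "step_arm", "data": {"delta_pos": [[0.5, 0, 0], [1, 0, 0], [1.5, 0, 0], [1.5, 0, 0]], "angular": [[0, -0.1, 0], [0, -0.2, 0], [0, -0.3, 0], [0, -0.3, 0]], "hand": [1, 1, 1, 1]}}

```text
t: 13.2
tcp_pos: [0.5978, 0.0436, 0.0783]
tool_rot: [0.685, 0.153, 0.696, -0.15]
contact_force: [-2.4, 1.6, 0.2]
width: 0.173
```

Run:
```python
from h import *
status()
```

```text
t 13.2 tcp [0.5978 0.0436 0.0783] F [-2.4  1.6  0.2] M [0.25 0.41 0.03] w 0.173 jaw 65.3 tilt 0.9
```

>>> {"op": "step_arm", "data": {"delta_pos": [[0.5, 0, 0], [1, 0, 0], [1.5, 0, 0], [1.5, 0, 0]], "angular": [[0, -0.1, 0], [0, -0.2, 0], [0, -0.3, 0], [0, -0.3, 0]], "hand": [1, 1, 1, 1]}}

```text
t: 13.7
tcp_pos: [0.5978, 0.0436, 0.077]
tool_rot: [0.687, 0.152, 0.694, -0.15]
contact_force: [-2.6, 1.2, 2.0]
width: 0.167
```

Run:
```python
from h import *
status()
```

```text
t 13.7 tcp [0.5978 0.0436 0.077 ] F [-2.6  1.2  2. ] M [ 0.24  0.59 -0.02] w 0.167 jaw 65.3 tilt 0.6
```

Contact near the home height (Fz rose by 2–3 N). I'll open the fingers gently and rise a little to look.

>>> {"op": "step_arm", "data": {"delta_pos": [[0, 0, 0], [0, 0, 0], [0, 0, 0], [0, 0, 0], [0, 0, 0]], "angular": [[0, 0, 0], [0, 0, 0], [0, 0, 0], [0, 0, 0], [0, 0, 0]], "hand": [0.75, 0.65, 0.6, 0.6, 0.6]}}

```text
t: 14.32
tcp_pos: [0.5978, 0.0436, 0.077]
tool_rot: [0.687, 0.152, 0.694, -0.15]
contact_force: [0.5, -0.4, 0.2]
width: 0.399
```

>>> {"op": "step_arm", "data": {"delta_pos": [[-15, 0, 0], [-40, 0, 0], [-80, 0, 0], [-120, 0, 0], [-120, 0, 0]], "angular": [[0, 0, 0], [0, 0, 0], [0, 0, 0], [0, 0, 0], [0, 0, 0]], "hand": [0.6, 0.6, 0.6, 0.6, 0.6]}}

```text
t: 14.95
tcp_pos: [0.6017, 0.0429, 0.202]
tool_rot: [0.69, 0.153, 0.691, -0.15]
contact_force: [0.2, 0.1, -0.4]
width: 0.398
```

Run:
```python
from h import *
status();go([.45,.05,.25],65)
im=optics.grab_frame('scene');x,y=(160,170);cv2.imwrite(f'pics/scene6.png',cv2.resize(im[y:y+75,x:x+100],None,fx=8,fy=8,interpolation=cv2.INTER_CUBIC))
```

```text
t 14.95 tcp [0.6017 0.0429 0.202 ] F [ 0.2  0.1 -0.4] M [-0.04 -0.05 -0.04] w 0.398 jaw 65.3 tilt 0.2
t 14.95 tcp [0.6017 0.0429 0.202 ] F [ 0.22  0.08 -0.45] w 0.398 | delta [ -47.9  -56.8 -140.9] rot [ 0.3 -0.1 -0.2] jaw 65.3
```

View pics/scene6.png

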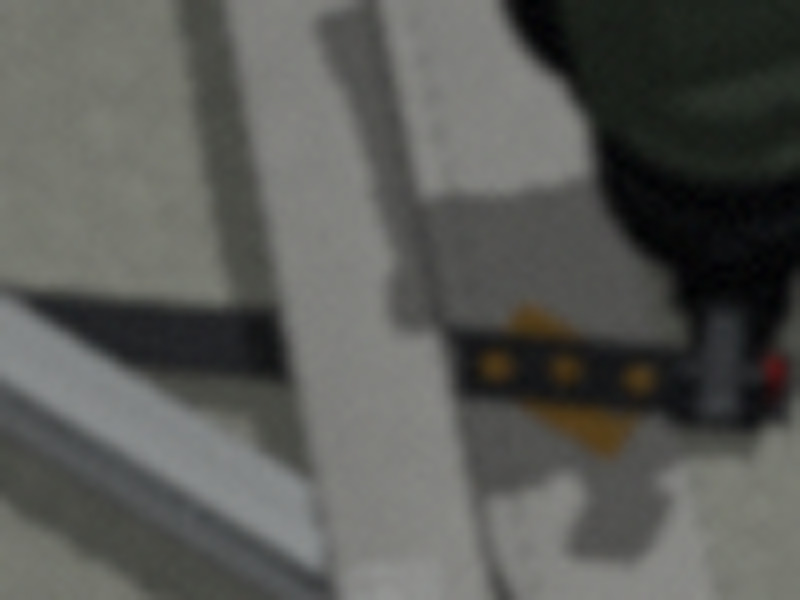

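Run:
```python
from h import *
go([.32,-.40,.26],0)
```

```text
t 15.0 tcp [0.6004 0.043  0.1997] F [-0.12 -0.16 -0.15] w 0.397 | delta [ -61.  -519.5  -69.9] rot [65.3 -0.4  0.1] jaw 65.3
```

>>> {"op": "step_arm", "data": {"delta_pos": [[-30, 0, 0], [-60, -30, -4], [-60, -80, -11], [-60, -135, -18], [-60, -190, -26], [-60, -245, -33], [-60, -300, -40], [-60, -355, -48], [-60, -410, -55], [-60, -410, -55]], "angular": [[0, 0, 0], [5, 0, 0], [12, 0, 0], [20, 0, 0], [28, 0, 0], [36, 0, 0], [44, 0, 0], [52, 0, 0], [58, 0, 0], [58, 0, 0]], "hand": [0.6, 0.6, 0.6, 0.6, 0.6, 0.6, 0.6, 0.6, 0.6, 0.6]}}

```text
t: 16.25
tcp_pos: [0.3771, -0.3091, 0.2583]
tool_rot: [0.527, 0.469, 0.532, -0.469]
contact_force: [-0.3, -0.5, -0.6]
width: 0.397
```

Run:
```python
from h import *
from scipy.optimize import least_squares
status();k={}
for n,c in(('scene',(190,170)),('top',(170,70))):
    im=optics.grab_frame(n);cv2.imwrite(f"pics/{n}7f.png",im);x,y=c;cv2.imwrite(f'pics/{n}7.png',cv2.resize(im[y:y+120,x:x+160],None,fx=5,fy=5,interpolation=cv2.INTER_CUBIC))
    e=proj(n,[.598,.043,.1])[0];k[n]=redblob(n,im,e,r=12);print(n,e,k[n],atz(n,k[n],.1))
def tri(a,b):
    return least_squares(lambda P:np.r_[proj('top',P)[0]-a,proj('scene',P)[0]-b],[.6,.1,.1])
r=tri(k['top'],k['scene']);print("now",r.x,r.cost)
a=redblob('top',cv2.imread('pics/top0.png'),(215,188),r=12);b=redblob('scene',cv2.imread('pics/scene0.png'),(267,237),r=12)
r=tri(a,b);print("start",r.x,r.cost)
```

```text
t 16.25 tcp [ 0.3771 -0.3091  0.2583] F [-0.3 -0.5 -0.6] M [ 0.03 -0.04  0.  ] w 0.397 jaw 6.9 tilt 0.4
scene [253.72381747 215.18838365] (np.float64(254.49113082039912), np.float64(216.0110864745011)) [0.59680868 0.04583448 0.1       ]
top [236.23905694 181.41856506] (np.float64(236.2559694364852), np.float64(181.9665711556829)) [0.59646685 0.04296821 0.1       ]
now [0.59676062 0.04374756 0.09264548] 0.05953243629697918
start [0.58378957 0.10540596 0.09281482] 0.02916534003383077
```

View pics/scene7.png

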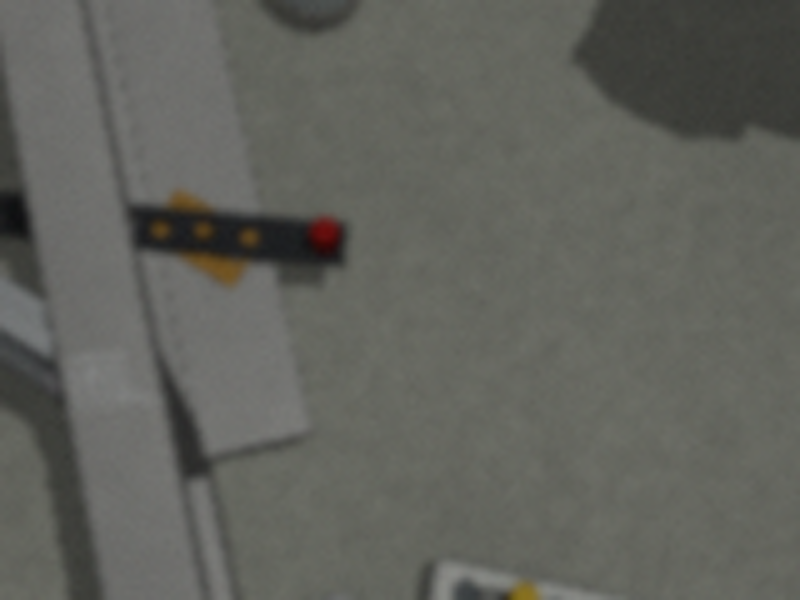

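View pics/top7.png

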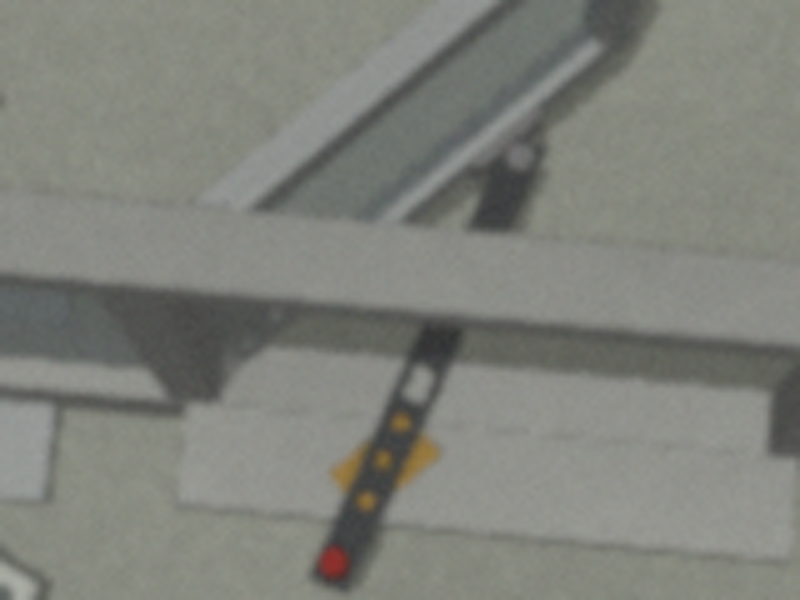

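Run:
```python
from h import *
import numpy as np
a=cv2.imread('pics/top0.png').astype(int);b=cv2.imread('pics/top7f.png').astype(int)
d=abs(a-b).max(2);print("jar",d[190:214,284:308].mean(),"yel",d[170:240,115:180].mean(),"red",d[203:247,335:412].mean())
from scipy.optimize import least_squares
k=np.array([.5968,.0437]);
# sash from knob position + third hole on plate centre
t,y=final(np.array([.6585,.016]),0);print(t, Hh(pivot(t))+.262*np.array([np.cos(y),np.sin(y)]))
p=lambda t:np.linalg.norm(Hh(pivot(t))-k)-.262
from scipy.optimize import brentq
print("sash from knob",brentq(p,.5,1.05) if p(.5)*p(1.05)<0 else [p(t) for t in(.5,.8,1.05)])
job.job_done()
```

```text
jar 4.621527777777778 yel 4.523956043956044 red 21.024793388429753
0.8076360673002557 [0.59745396 0.04361125]
sash from knob 0.8018220969049852
the job is handed in; nothing more can be done
```

View pics/top7f.png

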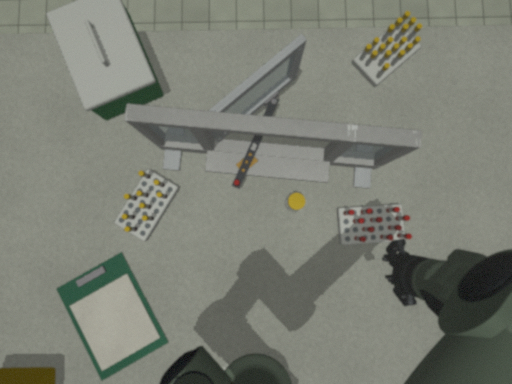

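The stay's third hole is over the pin and the stay appears fully home on the collar. I released the knob, moved the arm clear and handed the job in after about 16 of the 58 s. I have no verdict from the system.

I gripped the red knob, lifted the stay about 28 mm and pushed the hatch from 0.36 to about 0.80 rad. I then lowered it in 1–2 mm steps. It went past the rim height without a jump in force, and force first rose (by about 2–3 N) about 1 mm above the home height.

**Last checks, from both cameras:**
- **Height:** the knob sits level with where it was at the start (0.0926 m now, 0.0928 m then). Both readings are about 9 mm below the true 102 mm, so only the comparison counts. It is good to about 3 mm, against the 15 mm it would show if resting on the rim.
- **Hole:** the middle of the three round holes lies over the centre of the brass plate.
- **Sash:** worked out from the knob's position, it reads about 0.80 rad, within the allowed 0.69 to 0.93.
- **Jar and racks:** none looks moved. My image comparison gave a raised difference only at the red rack. I viewed that picture after handing in: the arm's shadow falls across the rack there, and it sits at the same pixels as before.

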